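Clamp a culture dish in the sliding-jaw holder of a warm stage

ROBOT

A 6-joint arm with a two-finger parallel gripper is mounted at the origin on the work surface. World frame = base frame: x ahead of the robot, y to its left, z up, the work surface at z = 0. Lengths are in m, angles in rad, forces in N, time in s.
With the tool pointing down it reaches from about 0.35 to 0.85 m from the base axis. Payload 8.1 kg.
Tool frame: the origin (TCP) lies at the centre of the arm's flange, where the gripper is bolted on; the fingertips stand 186 mm ahead of it and the grasp point (between the pads) lies 167 mm ahead of it; z points along the fingers, y is the line along which they close (so a half turn about z gives the same grasp; the last joint's range is limited). The gripper opens to 93 mm and grips with 3 to 60 N. Pads are 15 mm wide; open, the fingers measure 128 mm over their backs; the gripper's body (75 mm by 188 mm) begins 65 mm behind the grasp point.
Start: joints at [1.098, 0.13, 1.488, -0, 1.523, -0.085], TCP at [0.227, 0.555, 0.405] pointing down, gripper open.
Joint ranges: [-2.96, 2.96], [-0.89, 2.26], [0.02, 2.5], [-1.34, 4.48], [0, 2.73], [-2.66, 2.66]. Speed limits (rad/s): [2.39, 2.39, 2.79, 3.14, 3.14, 3.14].

INTERFACE

Orientations are given as a rotation vector (axis times angle).
In Python, from plant import robot gives the robot as it stands.
- The arm moves only by the tool apply_moves, never from a script. Its argument "series" is a list of rows, each a list of 2 entries, a list of its own where there are three numbers: the shift along the tool's x, y, z in mm, then the turn, a rotation vector about the tool's x, y, z in rad. A call has 1 to 12 rows; each row shifts and turns the commanded pose from where the row before left it, along the tool's axes as they then stand; what a row does not reach is not made up. A row lasts 1/12 s, in which the tool goes at most 41.7 mm and 7.16 degrees, less where a joint would pass 70% of its speed; a pose out of reach is approached as far as the arm can. A call is refused whole if a number of a shift passes 41.7 or a number of a turn 0.125, either way. A call with a gripper value outside its range is refused whole. "claw" is the opening, from 0 (shut) to 1 (fully open), set as the call begins (left out, the last holds). The fingers move at their own pace and stop on an object; "newtons" is the grip in N (left out, the last holds). Time passes only in rows, so rows that do not move let the fingers close. It gives the time, the measured TCP pose, the force, the opening and the grip force at its end, in the units of the state.
- robot.read_state(): the state, without advancing time (a new reading comes with each control period).
- robot.read_camera(name): name is "side" or "top"; returns (picture, depth): 420x560x3 uint8, blue, green, red; 420x560 float32, m along the optical axis (not along the pixel's ray), 0 where there is no reading.
- robot.calibration(name): a dict with "fx", "fy", "cx", "cy" (pixels), "D" ([k1, k2, p1, p2, k3] as OpenCV has them; the pictures are not rectified), "extrinsics" (4x4, takes a point from world to camera coordinates). Camera axes: x right, y down, z forward; pixel columns grow to the right and rows downward; lengths in m; the calibration is good to about 2 mm. A picture is of the moment at which its call begins. calibration takes no time and is no camera call.
- robot.close_job(): hands the job in; it is judged then, once.
The state is a dict: "t": time; "q": joint angles; "dq": joint speeds; "joint_torque": joint torques, N m; "tool_pos": TCP position; "orientation": TCP orientation; "force": force on the tool from outside, world axes, zero at the start; "wrist_torque": the same for the moment, N m; "opening": finger opening in m; "gripper_force": force on a finger pad.
Only numpy, scipy, OpenCV 4.12 (cv2) and the standard library are available. Lean on these libraries where they do the work, as an engineer would, in place of code of your own. Each camera call takes 0.05 s, during which the arm holds its last target. There are 200 camera calls.

TASK

Open the sliding jaw of the dish holder on the warm stage, set the small closed dish flat on the stage plate between the two jaws (next to the guide beam, not out at the jaw tips), and slide the jaw shut like a caliper until both jaws just grip the dish. Feel for the contact: the dish must stay lightly but surely gripped when you let go, yet never press so hard that the sliding jaw is sprung as much as a degree out of square. Leave everything else where it is.

Things in the scene. Friction and masses are not known exactly. Their poses are not given: they have to be found in the camera images.
- stage: Warm viewing stage fixed to the bench: white housing, dark steel top plate 200 (x) by 260 (y) mm, surface 32 mm above the origin (centre of the underside; x, y along its sides, z up). A graduated aluminium guide beam, 12 mm wide, 3 mm high above the plate, runs along stage y at x = -35 mm. The two jaws are bars standing out over the plate from x = -48 to +36 mm, tops 12 mm above the plate.
- fixed_jaw: Fixed jaw of the holder, part of the stage, at its +y side, a straight aluminium bar. Origin: on the beam's centre line, at plate height, in the plane of the flat face that touches the dish; that face looks to stage -y. Axes as the stage's.
- slider: Sliding jaw with carriage and knob, one aluminium piece on the beam. Origin: on the knob's axis above the beam's centre line, at plate height; axes as the stage's while square. Its flat dish face looks to stage +y, 28 mm from the origin along +y. As on a caliper, pressure on it away from the beam springs it out of square (about the knob's axis), 1 degree per 0.11 N m; it springs back.
- knob (a point): Middle of the upright round black knob of the sliding jaw, 16 mm in diameter, from 17 to 42 mm above the plate (this point: 30 mm above the plate). Nothing on the stage near it rises higher than 13 mm above the plate. It is the grip for sliding the jaw.
- gap (a joint): Distance in m between the two jaw faces (jaw square). 0 = shut, 0.10 = fully open; it grows as the sliding jaw moves to stage -y. It starts too narrow for the dish. The slide drags with about 2 N and stays where it is left.
- small_dish: The small closed round culture dish (lid on, one rigid piece), clear and whitish plastic, nominally 40 mm in diameter (moulded lids vary by up to 2 mm either way, so only touch tells when a jaw meets it) and 13 mm high, about 25 g, standing on the bench. Origin: centre of its underside, z up.
- large_dish: Larger closed dish of the same kind, 60 mm in diameter, 15 mm high; not wanted, leave it. Origin: centre of its underside.
- jar: Amber glass jar with a white cap, 46 mm in diameter, 53 mm high; leave it. Origin: centre of its underside.
- pen: Marker pen lying on the bench, 125 mm long, 11 mm thick; leave it. Origin: centre of its underside, x along it.
- tweezers: Flat steel tweezers, 115 mm long and 5 mm high, lying along the stage plate's +x edge, clear of the jaws; leave them. Origin: underside, near the middle, x along them.
Mind the look-alikes: they are no part of the job. Leave any orange or turquoise look-alike of the small_dish alone.

How it is judged:
On the way, in this order (a step that is already met when the one before it is completed fails the run):
1. the small dish stands flat on the stage plate between the opened jaws (z of small_dish in the frame of stage between 0.03 and 0.034 m and angle between small_dish's own z axis and vertical below 0.035 rad and y of small_dish in the frame of fixed_jaw below -0.018 m and y of small_dish in the frame of slider above 0.046 m and x of small_dish in the frame of fixed_jaw between 0.02 and 0.042 m and contact force between the fingers and small_dish below 0.05 N), for 0.1 s.
2. both jaws press on the dish (contact force between each of slider, fixed_jaw and small_dish above 0.6 N), for 0.2 s.
At the end, for the whole second after the job is handed in: The small dish stands flat on the stage plate (within 2 degrees and 2 mm), its centre 20 to 42 mm from the beam's centre line, and both jaws press on it with more than 0.4 N each with the knob let go; the sliding jaw is square within 0.85 degrees, and the dish and the jaw are at rest (contact force between each of slider, fixed_jaw and small_dish above 0.4 N and angle between the y axis of slider and the y axis of stage, either way round below 0.015 rad and z of small_dish in the frame of stage between 0.03 and 0.034 m and angle between small_dish's own z axis and vertical below 0.035 rad and x of small_dish in the frame of fixed_jaw between 0.02 and 0.042 m and linear speed of small_dish below 0.005 m/s and velocity of joint gap between -0.003 and 0.003 m/s); the robot touches nothing.
It fails at once if the sliding jaw is forced more than 1 degree out of square with the stage (angle between the y axis of slider and the y axis of stage, either way round above 0.0175 rad).
It fails at once if the large dish, jar, pen or tweezers is pushed more than 15 mm from its place (distance of any of large_dish, jar, pen, tweezers from where it was at the start of the episode above 0.015 m).
It also fails if it takes over 64 s, if anything falls off the work surface, if the arm or the gripper's body presses on something with over 40 N, if the wrist force passes 120 N, or if a joint passes its speed limit or range.

## Working session

There is one attempt and no reset: what is moved stays moved. The work goes in short steps, Python scripts to look and compute and a tool call to move; the robot and the scene stay as the last step left them, time stands still between calls to the robot, and variables do not carry over. Pictures are saved under pics/ and viewed, at most 10 in all, crops included, and the job is handed in when it is done.

Besides the shell and the picture viewer there is one more tool, called after ">>>" as name([rows], argument=value, ...), one row to a line, values as JSON. apply_moves: Moves the arm, as the interface text tells. Its arguments: {"type":"object","properties":{"series":{"type":"array"},"claw":{"type":"number"},"newtons":{"type":"number"}},"required":["series"]}

```bash
mkdir -p pics
cat > h.py <<'E'
import numpy as np, cv2
from plant import robot
from scipy.spatial.transform import Rotation as R
def snap(n,f):
    p,d=robot.read_camera(n); cv2.imwrite(f'pics/{f}.png',p); np.save(f'pics/{f}.npy',d); return p,d
def ray(n,u,v):
    c=robot.calibration(n); K=np.array([[c['fx'],0,c['cx']],[0,c['fy'],c['cy']],[0,0,1.]])
    x,y=cv2.undistortPoints(np.array([[[u,v]]],float),K,np.array(c['D'],float))[0,0]
    E=np.array(c['extrinsics']); return -E[:3,:3].T@E[:3,3], E[:3,:3].T@np.array([x,y,1.])
def at_z(n,u,v,z):
    o,d=ray(n,u,v); return o+d*(z-o[2])/d[2]
def at_d(n,u,v,dep):
    o,d=ray(n,u,v); return o+d*dep
def proj(n,P):
    c=robot.calibration(n); K=np.array([[c['fx'],0,c['cx']],[0,c['fy'],c['cy']],[0,0,1.]]);E=np.array(c['extrinsics'])
    return cv2.projectPoints(np.array(P,float).reshape(-1,1,3),cv2.Rodrigues(E[:3,:3])[0],E[:3,3],K,np.array(c['D'],float))[0][:,0]
E
python3 - <<'E'
from h import *
a,_=snap('top','top0'); b,_=snap('side','side0')
for n in('top','side'):
    o,_=ray(n,280,210); print(n,o,robot.calibration(n)['fx'])
s=robot.read_state(); print(s)
E
```

```text
top [0.37345993 0.09504302 0.91894572] 386.24470879803215
side [ 0.49629174 -0.49177061  0.81396006] 484.0024067461484
{'t': 0.1, 'q': array([ 1.09760349e+00,  1.31091128e-01,  1.48917090e+00, -1.39589477e-05,
        1.52301327e+00, -8.53863455e-02]), 'dq': array([-0.0001915 , -0.00114897, -0.00197722, -0.00050332,  0.00080889,
       -0.0015116 ]), 'joint_torque': array([ 1.21512177e-03, -5.61342859e+01, -4.93091297e+01,  7.70675205e-02,
        2.91774730e-02, -3.73329067e-05]), 'tool_pos': array([0.22677411, 0.55526882, 0.40378853]), 'orientation': array([-6.05266867e-01, -3.08227511e+00,  2.54634265e-03]), 'force': array([-0.05172777,  0.49712307,  0.22793749]), 'wrist_torque': array([ 0.00526118,  0.05248456, -0.01283061]), 'gripper_force': 0.0, 'opening': 0.09303608720086352}
```

View pics/top0.png

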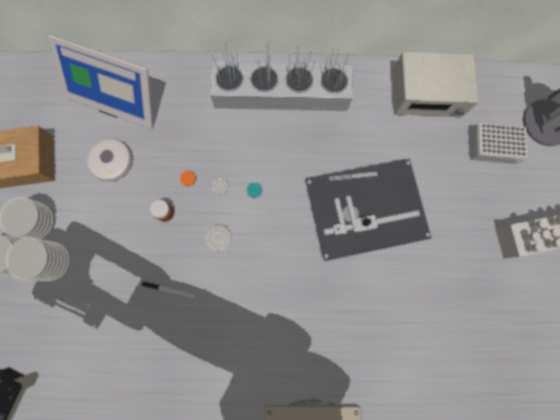

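View pics/side0.png

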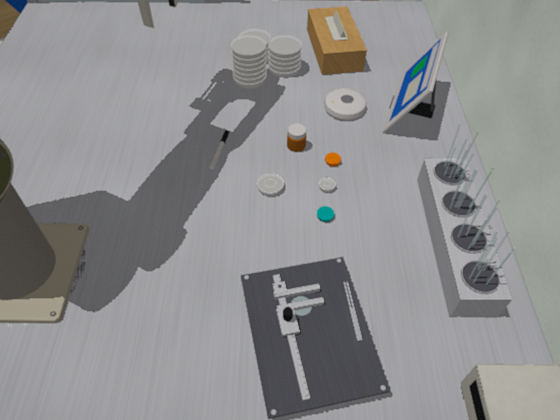

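The top view shows four disc-like things. The orange one (188,178) and turquoise one (254,190) are look-alikes. The clear whitish small one (220,185) and the larger one (218,238) remain. By size and colour, (220,185) in top, (327,184) in side, fits small_dish. I'll confirm it in an enlarged composite that also shows the stage.

Run:
```python
import cv2,numpy as np
t=cv2.imread('pics/top0.png'); s=cv2.imread('pics/side0.png')
A=cv2.resize(t[150:270,300:435],None,fx=3,fy=3,interpolation=cv2.INTER_CUBIC) #405x360
B=cv2.resize(s[255:415,235:395],None,fx=2.4375,fy=2.4375,interpolation=cv2.INTER_CUBIC) #390
C=cv2.resize(t[165:255,170:270],None,fx=2.3,fy=2.3,interpolation=cv2.INTER_CUBIC)
D=cv2.resize(s[140:230,240:350],None,fx=2.3,fy=2.3,interpolation=cv2.INTER_CUBIC)
o=np.zeros((600,800,3),np.uint8)
o[:360,:405]=A; o[:390,410:800]=B; o[393:600,:230]=C; o[393:600,410:663]=D
cv2.imwrite('pics/comp.png',o)
```

```text
(no output)
```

View pics/comp.png

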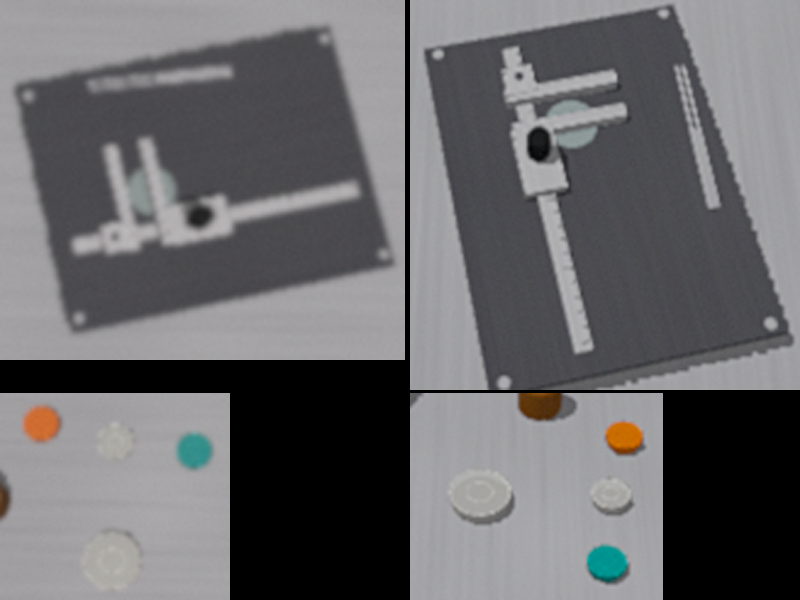

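The composite confirms it: the small clear dish is at top (220,186) and side (327,183.5), with the large dish about 1.5 times wider. The fixed jaw is at the left end of the beam in top, and the black knob is at top (367,222). The plate corners are clear too.

Run:
```python
from h import *
# top corners: order (+x,+y),(+x,-y),(-x,-y),(-x,+y)
A=[(18,88),(330,28),(392,265),(72,332)]
cor=np.array([at_z('top',300+(u+.5)/3-.5,150+(v+.5)/3-.5,.032) for u,v in A])
B=[(426,48),(672,6),(793,338),(492,390)]
f=2.4375
B=[(426,48),(672,6),(793,338),(492,390)] # side: (-x,+y),(+x,+y),(+x,-y),(-x,-y)
cs=np.array([at_z('side',235+(u-410+.5)/f-.5,255+(v+.5)/f-.5,.032) for u,v in B])[[1,2,3,0]]
m=np.array([[.1,.13],[.1,-.13],[-.1,-.13],[-.1,.13]])
for c in(cor,cs):
    t=c.mean(0)[:2]; X=c[:,:2]-t
    H=m.T@X; U,S,V=np.linalg.svd(H); Rr=V.T@U.T
    yaw=np.arctan2(Rr[1,0],Rr[0,0]); print('stage',t,'yaw',yaw,'det',np.linalg.det(Rr)); print(((X-m@Rr.T)*1e3).round(1).tolist())
print('dish top',at_z('top',220,185.9,.013),'side',at_z('side',327,183.5,.012))
print('knob top',at_z('top',300+200/3,150+215/3,.07),'side',at_z('side',235+(540-410)/f,255+143/f,.066))
# dish segmentation by depth
d=np.load('pics/top0.npy'); print(d[180:192,212:230].round(3)[::2,::2])
```

```text
stage [ 0.55462631 -0.12812023] yaw 0.21341569547959607 det 1.0000000000000002
[[-1.9, -1.2], [-1.4, -0.4], [1.7, 2.0], [1.6, -0.4]]
stage [ 0.55697766 -0.13097463] yaw 0.20943089964360984 det 1.0
[[-3.6, -1.8], [1.2, -2.8], [1.5, 5.0], [0.8, -0.4]]
dish top [0.60724262 0.22438444 0.013     ] side [0.60892392 0.22122495 0.012     ]
knob top [ 0.51607909 -0.11496719  0.07      ] side [ 0.51893266 -0.12073867  0.066     ]
[[0.946 0.948 0.931 0.933 0.93  0.933 0.933 0.945 0.946]
 [0.    0.934 0.932 0.934 0.931 0.932 0.933 0.933 0.944]
 [0.944 0.926 0.931 0.929 0.934 0.929 0.931 0.932 0.946]
 [0.942 0.93  0.932 0.933 0.93  0.93  0.931 0.929 0.938]
 [0.941 0.93  0.929 0.929 0.932 0.928 0.929 0.932 0.942]
 [0.942 0.927 0.93  0.929 0.929 0.928 0.929 0.934 0.945]]
```

>>> apply_moves([
  [[0,0,0],[0,0,-0.12]],
  [[0,0,0],[0,0,-0.12]],
  [[0,0,0],[0,0,-0.12]],
  [[0,0,0],[0,0,-0.12]],
  [[0,0,0],[0,0,-0.12]],
  [[-7.9,-40,0],[0,0,0]],
  [[-7.9,-40,0],[0,0,0]],
  [[-7.9,-40,0],[0,0,0]],
  [[-7.9,-40,0],[0,0,0]],
  [[-7.9,-40,0],[0,0,0]],
  [[-7.9,-40,0],[0,0,0]],
  [[-7.9,-40,0],[0,0,0]],
], claw=0.5, newtons=4)

```text
t: 1.1
tool_pos: [0.34, 0.2916, 0.4043]
orientation: [0.334, -3.124, 0.0]
force: [1.5, -0.8, -0.1]
opening: 0.0465
gripper_force: 0.0
```

>>> apply_moves([
  [[-7.9,-40,0],[0,0,0]],
  [[-7.9,-40,0],[0,0,0]],
  [[-7.9,-40,0],[0,0,0]],
  [[-7.9,-40,0],[0,0,0]],
  [[-7.9,-40,0],[0,0,0]],
  [[-7.9,-40,0],[0,0,0]],
  [[-7.9,-40,0],[0,0,0]],
  [[-7.9,-40,0],[0,0,0]],
  [[-7.9,-40,0],[0,0,0]],
  [[-7.9,-40,0],[0,0,0]],
  [[0,0,0],[0,0,0]],
  [[0,0,0],[0,0,0]],
])

```text
t: 2.1
tool_pos: [0.5015, -0.0829, 0.4038]
orientation: [0.327, -3.123, -0.001]
force: [0.5, 0.6, -0.1]
opening: 0.0464
gripper_force: 0.0
```

```bash
cat >> h.py <<'E'
YAW=0.2115
def go(p,yaw=None):
    s=robot.read_state(); Rt=R.from_rotvec(s['orientation']).as_matrix()
    print('t',round(s['t'],2),'pos',s['tool_pos'].round(4),'opening',round(s['opening'],4),'F',s['force'].round(2))
    print('tool shift mm',(Rt.T@(np.array(p)-s['tool_pos'])*1e3).round(1))
    y=Rt[:,1]; th=np.arctan2(y[1],y[0]); print('tool-y yaw deg',np.degrees(th).round(2),'tilt z',Rt[:,2].round(4))
    if yaw is not None:
        e=(yaw-th+np.pi/2)%np.pi-np.pi/2; print('turn z',round(-e,4))
E
python3 -c "
from h import *
go([.5175,-.118,.237],YAW+np.pi/2); snap('side','s1')"
```

```text
t 2.1 pos [ 0.5015 -0.0829  0.4038] opening 0.0464 F [ 0.52  0.62 -0.06]
tool shift mm [ -8.6 -37.8 166.8]
tool-y yaw deg 101.94 tilt z [-1.8e-03  5.0e-04 -1.0e+00]
turn z -0.0031
```

>>> apply_moves([
  [[-8.6,-37.8,0],[0,0,0]],
  [[0,0,0],[0,0,0]],
  [[0,0,35],[0,0,0]],
  [[0,0,35],[0,0,0]],
  [[0,0,35],[0,0,0]],
  [[0,0,35],[0,0,0]],
  [[0,0,15],[0,0,0]],
  [[0,0,11],[0,0,0]],
  [[0,0,0],[0,0,0]],
  [[0,0,0],[0,0,0]],
])

```text
t: 2.98
tool_pos: [0.5179, -0.1153, 0.2394]
orientation: [-0.334, 3.123, -0.0]
force: [0.6, -0.3, 0.2]
opening: 0.0466
gripper_force: 0.0
```

```bash
python3 -c "
from h import *
go([.5175,-.118,.237],YAW+np.pi/2); p,_=snap('side','s2'); cv2.imwrite('pics/s2c.png',cv2.resize(p[210:410,180:440],None,fx=2.5,fy=2.5))"
```

```text
t 2.98 pos [ 0.5179 -0.1153  0.2394] opening 0.0466 F [ 0.63 -0.31  0.21]
tool shift mm [ 1.  -2.5  2.4]
tool-y yaw deg 102.23 tilt z [ 3.e-04 -0.e+00 -1.e+00]
turn z 0.0019
```

View pics/s2c.png

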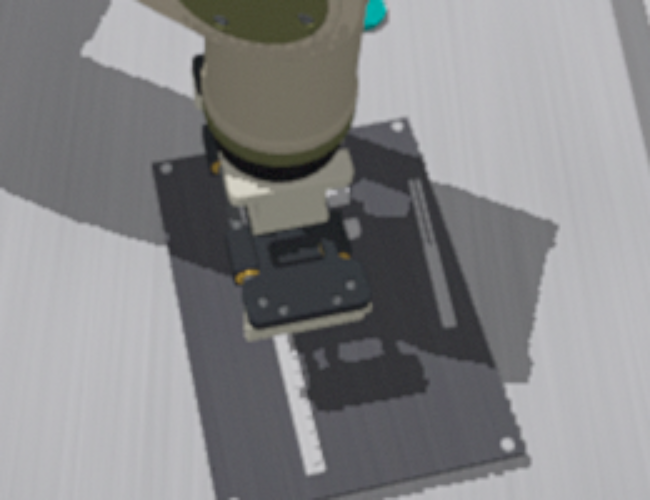

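The crop shows the gripper straddling the knob, with the beam running out below it at about (305,400). Next I close on the knob.

>>> apply_moves([
  [[0,0,0],[0,0,0]],
  [[0,0,0],[0,0,0]],
  [[0,0,0],[0,0,0]],
  [[0,0,0],[0,0,0]],
  [[0,0,0],[0,0,0]],
  [[0,0,0],[0,0,0]],
  [[0,0,0],[0,0,0]],
  [[0,0,0],[0,0,0]],
], claw=0.0, newtons=5)

```text
t: 3.7
tool_pos: [0.5179, -0.1163, 0.2391]
orientation: [-0.333, 3.123, -0.001]
force: [-1.3, 0.0, 3.1]
opening: 0.0158
gripper_force: 5.0
```

>>> apply_moves([
  [[0,-2,0],[0,0,0]],
  [[0,-5,0],[0,0,0]],
  [[0,-5,0],[0,0,0]],
  [[0,-6,0],[0,0,0]],
  [[0,-6,0],[0,0,0]],
  [[0,-6,0],[0,0,0]],
  [[0,-6,0],[0,0,0]],
  [[0,-6,0],[0,0,0]],
  [[0,-6,0],[0,0,0]],
  [[0,-5,0],[0,0,0]],
  [[0,-5,0],[0,0,0]],
  [[0,-2,0],[0,0,0]],
], newtons=8)

```text
t: 4.7
tool_pos: [0.5308, -0.1754, 0.2391]
orientation: [-0.332, 3.123, -0.0]
force: [0.6, 2.1, 5.5]
opening: 0.0154
gripper_force: 8.0
```

>>> apply_moves([
  [[0,0,0],[0,0,0]],
  [[0,0,0],[0,0,0]],
  [[0,0,0],[0,0,0]],
])

```text
t: 4.95
tool_pos: [0.5307, -0.1751, 0.2391]
orientation: [-0.332, 3.123, -0.002]
force: [2.6, -1.7, 4.6]
opening: 0.0153
gripper_force: 8.0
```

```bash
python3 -c "
from h import *
go([.5175,-.118,.237],YAW+np.pi/2)"
```

```text
t 4.95 pos [ 0.5307 -0.1751  0.2391] opening 0.0153 F [ 2.65 -1.72  4.61]
tool shift mm [ 0.9 58.6  2. ]
tool-y yaw deg 102.15 tilt z [ 0.0012 -0.001  -1.    ]
turn z 0.0006
```

>>> apply_moves([
  [[0,0,0],[0,0,0]],
  [[0,0,0],[0,0,0]],
  [[0,0,0],[0,0,0]],
  [[0,0,-20],[0,0,0]],
  [[0,0,-40],[0,0,0]],
  [[0,0,-40],[0,0,0]],
  [[0,0,-20],[0,0,0]],
  [[0,0,0],[0,0,0]],
  [[0,0,0],[0,0,0]],
], claw=0.62)

```text
t: 5.7
tool_pos: [0.5306, -0.1748, 0.36]
orientation: [-0.333, 3.122, -0.002]
force: [-1.0, 0.2, -0.4]
opening: 0.0578
gripper_force: 0.0
```

```bash
python3 -c "
from h import *
go([.608,.223,.3],YAW); s=robot.read_state();print(s['q'].round(3))
R2=R.from_rotvec(s['orientation']).as_matrix()@R.from_rotvec([0,0,-np.pi/2]).as_matrix();print('shift after turn z -pi/2',(R2.T@(np.array([.608,.223,.3])-s['tool_pos'])*1e3).round(1))"
```

```text
t 5.7 pos [ 0.5306 -0.1748  0.36  ] opening 0.0578 F [-1.01  0.18 -0.39]
tool shift mm [-159.3  372.7   59.8]
tool-y yaw deg 102.16 tilt z [ 0.0022 -0.001  -1.    ]
turn z -1.57
[-0.41   0.043  1.663 -0.     1.433 -2.193]
shift after turn z -pi/2 [-372.7 -159.3   59.8]
```

>>> apply_moves([
  [[0,0,0],[0,0,0.12]],
  [[0,0,0],[0,0,0.12]],
  [[0,0,0],[0,0,0.12]],
  [[0,0,0],[0,0,0.12]],
  [[0,0,0],[0,0,0.12]],
  [[0,0,0],[0,0,0.12]],
  [[0,0,0],[0,0,0.12]],
  [[0,0,0],[0,0,0.12]],
  [[0,0,0],[0,0,0.12]],
  [[0,0,0],[0,0,0.12]],
  [[0,0,0],[0,0,0.12]],
  [[0,0,0],[0,0,0.12]],
])

```text
t: 6.7
tool_pos: [0.5296, -0.1744, 0.3558]
orientation: [-1.815, -2.559, 0.002]
force: [0.0, 0.3, 0.5]
opening: 0.0575
gripper_force: 0.0
```

>>> apply_moves([
  [[0,0,0],[0,0,0.12]],
  [[0,0,0],[0,0,0.011]],
  [[37.3,15.9,0],[0,0,0]],
  [[37.3,15.9,0],[0,0,0]],
  [[37.3,15.9,0],[0,0,0]],
  [[37.3,15.9,0],[0,0,0]],
  [[37.3,15.9,0],[0,0,0]],
  [[37.3,15.9,0],[0,0,0]],
  [[37.3,15.9,0],[0,0,0]],
  [[37.3,15.9,0],[0,0,0]],
  [[37.3,15.9,0],[0,0,0]],
  [[18,7.6,0],[0,0,0]],
])

```text
t: 7.7
tool_pos: [0.6026, 0.207, 0.3566]
orientation: [-1.964, -2.449, 0.002]
force: [0.9, -0.9, -0.1]
opening: 0.0573
gripper_force: 0.0
```

>>> apply_moves([
  [[0,0,0],[0,0,0]],
  [[0,0,0],[0,0,0]],
])

```text
t: 7.87
tool_pos: [0.6027, 0.2037, 0.3566]
orientation: [-1.966, -2.448, 0.004]
force: [0.2, -0.2, 0.6]
opening: 0.0575
gripper_force: 0.0
```

```bash
python3 -c "
from h import *
go([.608,.223,.25],YAW)
p,d=snap('top','t2'); q,e=snap('side','s3')
o=np.zeros((600,800,3),np.uint8)
o[:400,:540]=cv2.resize(p[150:270,300:435],None,fx=4,fy=4)[:400,:540]
D=cv2.resize(q[140:230,270:370],None,fx=2.2,fy=2.2); o[402:600,:220]=D
o[0:,545:800]=cv2.resize(q[255:415,235:303],(255,600)) 
cv2.imwrite('pics/c2.png',o)"
```

```text
t 7.87 pos [0.6027 0.2037 0.3566] opening 0.0575 F [ 0.2  -0.21  0.58]
tool shift mm [ 17.7   9.7 106.6]
tool-y yaw deg 12.45 tilt z [-0.0032 -0.0011 -1.    ]
turn z 0.0058
```

View pics/c2.png

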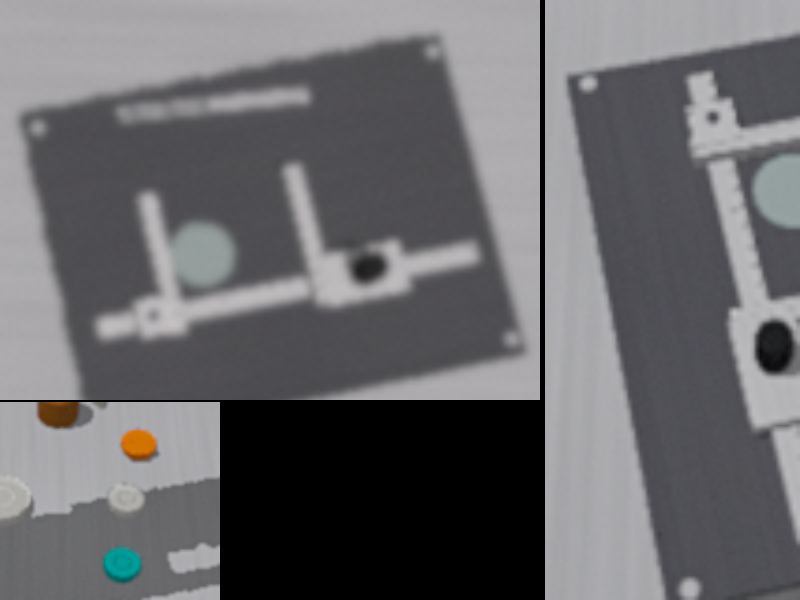

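The crop shows the jaw opened: the fixed bar's face edge runs from about (158,195) to (180,290), and the slider's from (285,167) to (311,265). The disc on the plate is the window, and the small dish stands undisturbed on the bench.

Run:
```python
from h import *
c=np.array([.5558,-.1295]); Rs=np.array([[np.cos(YAW),-np.sin(YAW)],[np.sin(YAW),np.cos(YAW)]])
st=lambda p:(Rs.T@(np.array(p)[:2]-c)).round(4)
for n,u,v in[('fix tip',158,195),('fix base',180,290),('sl tip',285,167),('sl base',311,265)]:
    print(n,st(at_z('top',300+(u+.5)/4-.5,150+(v+.5)/4-.5,.044)))
print('knob grip',st([.5306,-.1750]),'first',st([.5179,-.1163]))
print('knob cam',st(at_z('top',300+370/4,150+266/4,.07)))
# dish by depth + whiteness centroid
d=np.load('pics/top0.npy'); 
P=[at_d('top',u,v,d[v,u]) for v in range(172,200) for u in range(206,236) if d[v,u]>0]
P=np.array(P); Q=P[(P[:,2]>.006)&(P[:,2]<.03)]
ok=np.linalg.norm(Q[:,:2]-np.median(Q[:,:2],0),axis=1)<.03; Q=Q[ok]
print('dish depth centroid',Q.mean(0),(Q[:,:2].max(0)+Q[:,:2].min(0))/2,np.ptp(Q[:,:2],axis=0))
print('side',at_z('side',270+125/2.2,140+(497-402)/2.2,.012))
```

```text
fix tip [0.0332 0.0658]
fix base [-0.024   0.0659]
sl tip [ 0.0352 -0.0115]
sl base [-0.0245 -0.0125]
knob grip [-0.0342 -0.0392] first [-0.0343  0.0209]
knob cam [-0.0357 -0.038 ]
dish depth centroid [0.60832111 0.22413538 0.01356069] [0.60835425 0.224268  ] [0.03682987 0.03761306]
side [0.6085756  0.22216213 0.012     ]
```

>>> apply_moves([
  [[17.7,9.7,0],[0,0,0.006]],
  [[0,0,35],[0,0,0]],
  [[0,0,35],[0,0,0]],
  [[0,0,35],[0,0,0]],
  [[0,0,0],[0,0,0]],
])

```text
t: 8.38
tool_pos: [0.6057, 0.2193, 0.2448]
orientation: [-1.978, -2.431, 0.018]
force: [-1.6, -0.7, -1.7]
opening: 0.0574
gripper_force: 0.0
```

>>> apply_moves([
  [[0,0,0],[0,0,0]],
  [[0,0,0],[0,0,0]],
])

```text
t: 8.55
tool_pos: [0.6098, 0.2211, 0.2557]
orientation: [1.982, 2.436, 0.002]
force: [0.2, -0.5, 0.5]
opening: 0.0579
gripper_force: 0.0
```

```bash
python3 -c "
from h import *
go([.6083,.2235,.190],YAW)"
```

```text
t 8.55 pos [0.6098 0.2211 0.2557] opening 0.0579 F [ 0.25 -0.52  0.5 ]
tool shift mm [ 2.6 -1.1 65.7]
tool-y yaw deg 11.75 tilt z [ 1.6e-03  3.0e-04 -1.0e+00]
turn z -0.0065
```

>>> apply_moves([
  [[2.6,-1.1,25],[0,0,0]],
  [[0,0,20],[0,0,0]],
  [[0,0,12],[0,0,0]],
  [[0,0,6],[0,0,0]],
  [[0,0,2],[0,0,0]],
  [[0,0,0],[0,0,0]],
  [[0,0,0],[0,0,0]],
  [[0,0,0],[0,0,0]],
])

```text
t: 9.22
tool_pos: [0.6082, 0.2245, 0.1904]
orientation: [1.98, 2.437, 0.003]
force: [-0.2, -0.5, -0.5]
opening: 0.0579
gripper_force: 0.0
```

```bash
python3 -c "
from h import *
go([.6083,.2235,.190],YAW)"
```

```text
t 9.22 pos [0.6082 0.2245 0.1904] opening 0.0579 F [-0.22 -0.54 -0.47]
tool shift mm [-1.  -0.1  0.4]
tool-y yaw deg 11.8 tilt z [ 2.3e-03  6.0e-04 -1.0e+00]
turn z -0.0055
```

>>> apply_moves([
  [[0,0,0],[0,0,0]],
  [[0,0,0],[0,0,0]],
  [[0,0,0],[0,0,0]],
  [[0,0,0],[0,0,0]],
  [[0,0,0],[0,0,0]],
  [[0,0,0],[0,0,0]],
  [[0,0,-10],[0,0,0]],
  [[0,0,-20],[0,0,0]],
  [[0,0,-35],[0,0,0]],
  [[0,0,-35],[0,0,0]],
  [[0,0,-10],[0,0,0]],
  [[0,0,0],[0,0,0]],
], claw=0.3, newtons=8)

```text
t: 10.22
tool_pos: [0.609, 0.2248, 0.3046]
orientation: [1.978, 2.434, 0.011]
force: [-0.1, 0.3, 0.9]
opening: 0.0375
gripper_force: 8.0
```

```bash
python3 -c "
from h import *
c=np.array([.5558,-.1295]); Rs=np.array([[np.cos(YAW),-np.sin(YAW)],[np.sin(YAW),np.cos(YAW)]])
p=c+Rs@np.array([-.0045,.0659-.029]); print(p)
go([*p,.25],YAW); print(robot.read_state()['gripper_force'])"
```

```text
[ 0.54365398 -0.09436691]
t 10.22 pos [0.609  0.2248 0.3046] opening 0.0375 F [-0.15  0.32  0.91]
tool shift mm [-299.1 -129.8   53.3]
tool-y yaw deg 11.81 tilt z [ 0.0083  0.0023 -1.    ]
turn z -0.0055
7.9999615252017975
```

>>> apply_moves([
  [[-20,-8.7,0],[0,0,0]],
  [[-37.3,-16.2,0],[0,0,0]],
  [[-37.3,-16.2,0],[0,0,0]],
  [[-37.3,-16.2,0],[0,0,0]],
  [[-37.3,-16.2,0],[0,0,0]],
  [[-37.3,-16.2,0],[0,0,0]],
  [[-37.3,-16.2,0],[0,0,0]],
  [[-37.3,-16.2,0],[0,0,0]],
  [[-18,-8,0],[0,0,-0.005]],
  [[0,0,0],[0,0,0]],
  [[0,0,0],[0,0,0]],
  [[0,0,0],[0,0,0]],
])

```text
t: 11.22
tool_pos: [0.541, -0.0944, 0.2976]
orientation: [-1.974, -2.441, 0.0]
force: [-0.7, 0.8, -0.8]
opening: 0.0378
gripper_force: 8.0
```

```bash
python3 -c "
from h import *
go([.5437,-.0944,.222],YAW); print(robot.read_state()['gripper_force'])"
```

```text
t 11.22 pos [ 0.541  -0.0944  0.2976] opening 0.0378 F [-0.68  0.83 -0.77]
tool shift mm [-0.7  2.8 75.6]
tool-y yaw deg 12.07 tilt z [-0.0016  0.001  -1.    ]
turn z -0.0009
8.000035285949707
```

>>> apply_moves([
  [[-0.7,2.8,0],[0,0,0]],
  [[0,0,20],[0,0,0]],
  [[0,0,25],[0,0,0]],
  [[0,0,15],[0,0,0]],
  [[0,0,8],[0,0,0]],
  [[0,0,4],[0,0,0]],
  [[0,0,0],[0,0,0]],
  [[0,0,0],[0,0,0]],
  [[0,0,0],[0,0,0]],
  [[0,0,0],[0,0,0]],
])

```text
t: 12.05
tool_pos: [0.5448, -0.0952, 0.2281]
orientation: [1.974, 2.442, 0.001]
force: [-0.5, -0.0, 0.2]
opening: 0.0379
gripper_force: 8.0
```

```bash
python3 -c "
from h import *
go([.5437,-.0944,.2224],YAW)
p,_=snap('side','s5'); cv2.imwrite('pics/s5c.png',cv2.resize(p[210:410,180:440],None,fx=2.5,fy=2.5))"
```

```text
t 12.05 pos [ 0.5448 -0.0952  0.2281] opening 0.0379 F [-0.48 -0.02  0.17]
tool shift mm [ 1.  -0.9  5.7]
tool-y yaw deg 12.1 tilt z [ 2.1e-03 -6.0e-04 -1.0e+00]
turn z -0.0003
```

View pics/s5c.png

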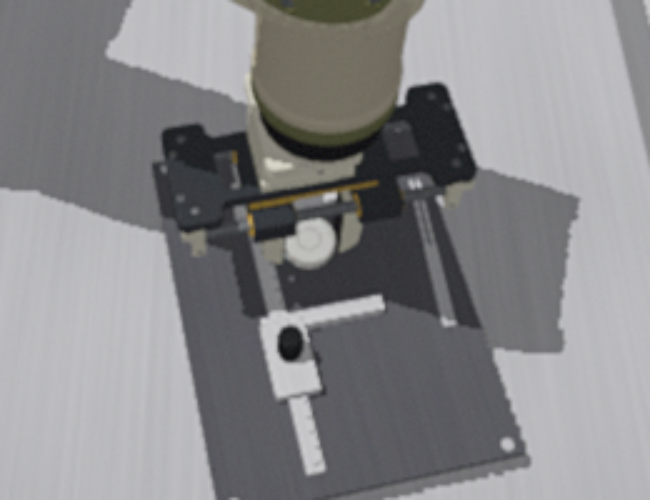

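The crop shows the dish held level between the fingers at about (310,240), next to the beam and well clear of the slider. I lower it the rest of the way.

>>> apply_moves([
  [[1,-0.9,1.5],[0,0,0]],
  [[0,0,1.5],[0,0,0]],
  [[0,0,1],[0,0,0]],
  [[0,0,0.8],[0,0,0]],
  [[0,0,0.5],[0,0,0]],
  [[0,0,0],[0,0,0]],
  [[0,0,0],[0,0,0]],
  [[0,0,0],[0,0,0]],
])

```text
t: 12.77
tool_pos: [0.5431, -0.0943, 0.2214]
orientation: [-1.975, -2.443, 0.0]
force: [0.2, 0.3, 0.1]
opening: 0.0379
gripper_force: 8.0
```

```bash
python3 -c "
from h import *
go([.5437,-.0944,.2224],YAW)"
```

```text
t 12.77 pos [ 0.5431 -0.0943  0.2214] opening 0.0379 F [0.22 0.32 0.09]
tool shift mm [-0.2  0.6 -1. ]
tool-y yaw deg 12.09 tilt z [-0.  0. -1.]
turn z -0.0005
```

>>> apply_moves([
  [[0,0,0.4],[0,0,0]],
  [[0,0,0],[0,0,0]],
  [[0,0,0],[0,0,0]],
])

```text
t: 13.02
tool_pos: [0.5431, -0.0943, 0.2211]
orientation: [1.975, 2.443, 0.0]
force: [-0.8, -0.5, 0.2]
opening: 0.0375
gripper_force: 8.3
```

>>> apply_moves([
  [[0,0,0.4],[0,0,0]],
  [[0,0,0],[0,0,0]],
  [[0,0,0],[0,0,0]],
])

```text
t: 13.27
tool_pos: [0.5432, -0.0944, 0.221]
orientation: [1.975, 2.443, 0.0]
force: [-1.3, 0.0, 3.5]
opening: 0.0375
gripper_force: 8.7
```

>>> apply_moves([
  [[0,0,0.4],[0,0,0]],
  [[0,0,0],[0,0,0]],
  [[0,0,0],[0,0,0]],
])

```text
t: 13.52
tool_pos: [0.5432, -0.0944, 0.2209]
orientation: [1.975, 2.443, 0.0]
force: [-2.6, 0.4, 7.7]
opening: 0.0379
gripper_force: 8.8
```

>>> apply_moves([
  [[0,0,-0.8],[0,0,0]],
  [[0,0,0],[0,0,0]],
  [[0,0,0],[0,0,0]],
])

```text
t: 13.77
tool_pos: [0.5431, -0.0944, 0.221]
orientation: [1.975, 2.443, 0.0]
force: [0.3, -1.4, 1.0]
opening: 0.0379
gripper_force: 8.9
```

>>> apply_moves([
  [[0,0,0],[0,0,0]],
  [[0,0,0],[0,0,0]],
  [[0,0,0],[0,0,0]],
  [[0,0,0],[0,0,0]],
], claw=0.52)

```text
t: 14.1
tool_pos: [0.5434, -0.0944, 0.2214]
orientation: [1.974, 2.442, 0.001]
force: [2.3, -0.2, 2.4]
opening: 0.0481
gripper_force: 1.6
```

>>> apply_moves([
  [[0,0,-5],[0,0,0]],
  [[0,0,-15],[0,0,0]],
  [[0,0,-40],[0,0,0]],
  [[0,0,-40],[0,0,0]],
  [[0,0,0],[0,0,0]],
  [[0,0,0],[0,0,0]],
])

```text
t: 14.6
tool_pos: [0.5439, -0.0946, 0.3243]
orientation: [1.972, 2.439, 0.003]
force: [0.1, 0.4, -0.4]
opening: 0.0485
gripper_force: 0.0
```

```bash
python3 -c "
from h import *
s=robot.read_state();print(s['q'].round(3)[[0,5]])
go([.5306,-.175,.239],YAW+np.pi/2)
R2=R.from_rotvec(s['orientation']).as_matrix()@R.from_rotvec([0,0,-np.pi/2]).as_matrix();print('shift after turn z -pi/2',(R2.T@(np.array([.5306,-.175,.239])-s['tool_pos'])*1e3).round(1))
p,_=snap('side','s6'); q,_=snap('top','t6')
o=np.zeros((500,800,3),np.uint8); o[:500,:400]=cv2.resize(p[255:415,250:378],(400,500)); o[:360,400:]=cv2.resize(q[150:270,300:433],(400,360)); cv2.imwrite('pics/c6.png',o)"
```

```text
[-0.265 -0.476]
t 14.6 pos [ 0.5439 -0.0946  0.3243] opening 0.0485 F [ 0.12  0.43 -0.45]
tool shift mm [-75.6 -30.2  85.4]
tool-y yaw deg 12.09 tilt z [ 0.005  -0.0016 -1.    ]
turn z 1.5702
shift after turn z -pi/2 [ 30.2 -75.6  85.4]
```

View pics/c6.png

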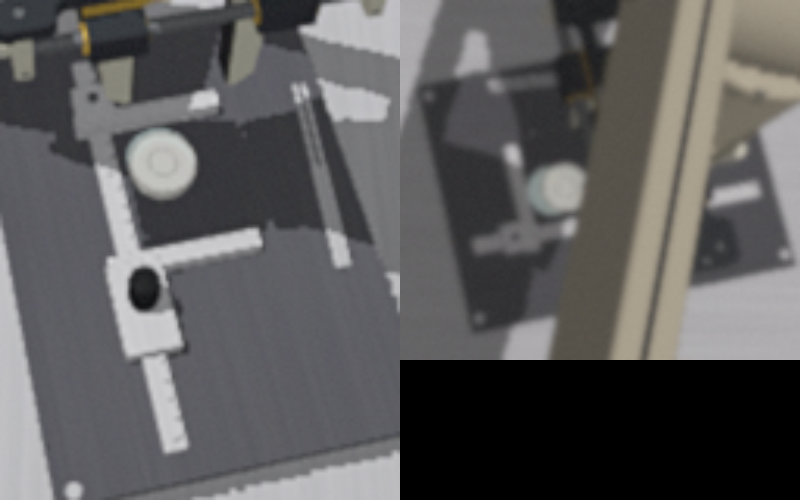

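The side crop shows the dish lying flat on the plate at about side (302,306), clear of both jaws. I will push the knob with the side of the closed fingers. First I check the dish position and move behind the knob.

Run:
```python
from h import *
c=np.array([.5558,-.1295]); Rs=np.array([[np.cos(YAW),-np.sin(YAW)],[np.sin(YAW),np.cos(YAW)]])
p=at_z('side',250+163/3.125,255+160/3.125,.044); print('dish x from beam, y from fixed', Rs.T@(p[:2]-c)-[-.035,.0659])
k=at_z('side',250+145/3.125,255+285/3.125,.068); print('knob',Rs.T@(k[:2]-c))
```

```text
dish x from beam, y from fixed [ 0.03060867 -0.03000087]
knob [-0.03420958 -0.04287279]
```

>>> apply_moves([
  [[-32.4,-10.2,0],[0,0,0]],
  [[-32.4,-10.2,0],[0,0,0]],
  [[-32.4,-10.2,0],[0,0,0]],
  [[0,0,0],[0,0,0]],
  [[0,0,0],[0,0,0]],
  [[0,0,0],[0,0,0]],
  [[0,0,0],[0,0,0]],
], claw=0.0, newtons=20)

```text
t: 15.28
tool_pos: [0.5332, -0.1948, 0.3198]
orientation: [-1.973, -2.442, 0.0]
force: [0.3, -0.6, 0.6]
opening: 0.0062
gripper_force: 0.0
```

```bash
python3 -c "
from h import *
go([.5345,-.1961,.238],YAW)"
```

```text
t 15.28 pos [ 0.5332 -0.1948  0.3198] opening 0.0062 F [ 0.26 -0.55  0.59]
tool shift mm [-1.7  1.1 81.8]
tool-y yaw deg 12.13 tilt z [-0.0021  0.0013 -1.    ]
turn z 0.0002
```

>>> apply_moves([
  [[-3.5,1,0],[0,0,0]],
  [[0,0,25],[0,0,0]],
  [[0,0,30],[0,0,0]],
  [[0,0,18],[0,0,0]],
  [[0,0,6],[0,0,0]],
  [[0,0,2],[0,0,0]],
  [[0,0,0],[0,0,0]],
  [[0,0,0],[0,0,0]],
  [[0,0,0],[0,0,0]],
  [[0,0,0],[0,0,0]],
])

```text
t: 16.12
tool_pos: [0.5359, -0.1992, 0.2416]
orientation: [1.973, 2.441, 0.001]
force: [0.6, -0.9, -1.0]
opening: 0.0004
gripper_force: 0.0
```

```bash
cat >> h.py <<'E'
C0=np.array([.5558,-.1295]); RS=np.array([[np.cos(YAW),-np.sin(YAW)],[np.sin(YAW),np.cos(YAW)]])
def feel(n=8):
    F=[];P=[];T=[]
    for _ in range(n):
        robot.read_camera('side'); s=robot.read_state(); F.append(s['force']); P.append(s['tool_pos']); T.append(np.r_[s['wrist_torque'],s['joint_torque'][0]])
    F=np.array(F);P=np.array(P); f=F[:,:2]@RS; p=(P[:,:2]-C0)@RS
    print('t',round(s['t'],2),'Fstage',f.mean(0).round(2),'sd',f.std(0).round(2),'Fz',F[:,2].mean().round(2),'xy mm',(p.mean(0)*1e3).round(3),'z',P[:,2].mean().round(4),'tau',np.mean(T,0).round(3),np.std(T,0).round(3))
E
python3 -c "
from h import *
feel(10); go([.5345,-.1961,.238],YAW)"
```

```text
t 16.62 Fstage [ 0.08 -0.08] sd [0.29 0.45] Fz 0.26 xy mm [-34.618 -63.74 ] z 0.2405 tau [-0.082  0.032  0.003  0.016] [0.039 0.024 0.027 0.017]
t 16.62 pos [ 0.5352 -0.199   0.24  ] opening 0.0005 F [ 0.12 -0.2   0.49]
tool shift mm [ 3. -0.  2.]
tool-y yaw deg 12.09 tilt z [-1.e-04  1.e-04 -1.e+00]
turn z -0.0006
```

>>> apply_moves([
  [[2,0,0],[0,0,0]],
  [[2,0,0],[0,0,0]],
  [[2,0,0],[0,0,0]],
  [[2,0,0],[0,0,0]],
  [[2,0,0],[0,0,0]],
  [[2,0,0],[0,0,0]],
  [[1,0,0],[0,0,0]],
  [[1,0,0],[0,0,0]],
  [[1,0,0],[0,0,0]],
  [[0,0,0],[0,0,0]],
])

```text
t: 17.45
tool_pos: [0.532, -0.1842, 0.24]
orientation: [-1.975, -2.443, 0.0]
force: [-0.7, -1.2, -0.2]
opening: 0.0004
gripper_force: 0.7
```

```bash
python3 -c "
from h import *
feel(5)"
```

```text
t 17.7 Fstage [-0.38 -1.28] sd [0.18 0.3 ] Fz -0.38 xy mm [-34.73  -48.568] z 0.24 tau [-0.26   0.099  0.012  0.66 ] [0.042 0.042 0.024 0.078]
```

>>> apply_moves([
  [[1,0,0],[0,0,0]],
  [[2,0,0],[0,0,0]],
  [[3,0,0],[0,0,0]],
  [[3,0,0],[0,0,0]],
  [[3,0,0],[0,0,0]],
  [[3,0,0],[0,0,0]],
  [[3,0,0],[0,0,0]],
  [[3,0,0],[0,0,0]],
  [[2,0,0],[0,0,0]],
  [[1,0,0],[0,0,0]],
  [[0.5,0,0],[0,0,0]],
  [[0,0,0],[0,0,0]],
])

```text
t: 18.7
tool_pos: [0.5269, -0.1602, 0.24]
orientation: [-1.975, -2.443, -0.0]
force: [-0.3, -1.1, -0.6]
opening: 0.0001
gripper_force: 0.5
```

>>> apply_moves([
  [[0.1,0,0],[0,0,0]],
  [[0.1,0,0],[0,0,0]],
  [[0.1,0,0],[0,0,0]],
  [[0.1,0,0],[0,0,0]],
  [[0.1,0,0],[0,0,0]],
  [[0,0,0],[0,0,0]],
])

```text
t: 19.2
tool_pos: [0.5269, -0.16, 0.2401]
orientation: [1.975, 2.443, -0.0]
force: [0.3, -2.5, -0.5]
opening: 0.0003
gripper_force: 1.1
```

```bash
python3 -c "
from h import *
feel(5)
p,_=snap('side','s7'); cv2.imwrite('pics/s7c.png',cv2.resize(p[255:415,235:395],(600,600)))"
```

```text
t 19.45 Fstage [-0.7  -1.99] sd [0.31 0.52] Fz -0.28 xy mm [-34.696 -23.694] z 0.2401 tau [-0.456  0.078 -0.013  1.224] [0.009 0.039 0.043 0.012]
```

View pics/s7c.png

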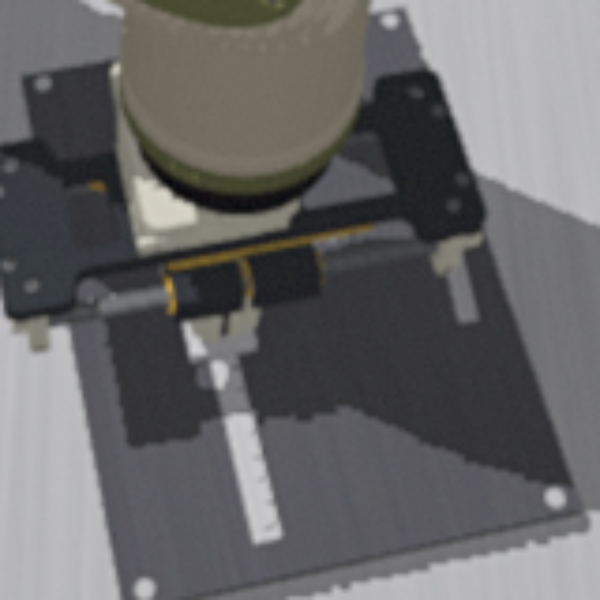

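>>> apply_moves([
  [[0.1,0,0],[0,0,0]],
  [[0.1,0,0],[0,0,0]],
  [[0.1,0,0],[0,0,0]],
  [[0.1,0,0],[0,0,0]],
  [[0.1,0,0],[0,0,0]],
  [[0.1,0,0],[0,0,0]],
  [[0.1,0,0],[0,0,0]],
  [[0.1,0,0],[0,0,0]],
  [[0.1,0,0],[0,0,0]],
  [[0.1,0,0],[0,0,0]],
])

```text
t: 20.33
tool_pos: [0.5266, -0.1589, 0.24]
orientation: [1.975, 2.443, 0.0]
force: [0.0, -1.7, 0.1]
opening: 0.0002
gripper_force: 1.1
```

```bash
python3 -c "
from h import *
feel(5)"
```

```text
t 20.58 Fstage [-0.98 -1.93] sd [0.88 0.35] Fz -0.22 xy mm [-34.69  -22.618] z 0.2401 tau [-0.466  0.084 -0.004  1.132] [0.032 0.019 0.041 0.014]
```

>>> apply_moves([
  [[0.15,0,0],[0,0,0]],
  [[0.15,0,0],[0,0,0]],
  [[0.15,0,0],[0,0,0]],
  [[0.15,0,0],[0,0,0]],
  [[0.15,0,0],[0,0,0]],
  [[0.15,0,0],[0,0,0]],
  [[0.15,0,0],[0,0,0]],
  [[0.15,0,0],[0,0,0]],
  [[0.1,0,0],[0,0,0]],
  [[0.1,0,0],[0,0,0]],
  [[0.1,0,0],[0,0,0]],
])

```text
t: 21.5
tool_pos: [0.5263, -0.1574, 0.2401]
orientation: [1.975, 2.443, 0.0]
force: [0.2, -2.6, -0.1]
opening: 0.0004
gripper_force: 1.1
```

```bash
python3 -c "
from h import *
feel(4)"
```

```text
t 21.7 Fstage [-0.51 -1.88] sd [0.3  0.48] Fz -0.1 xy mm [-34.708 -21.115] z 0.24 tau [-0.439  0.066  0.006  1.134] [0.032 0.036 0.024 0.01 ]
```

>>> apply_moves([
  [[0.1,0,0],[0,0,0]],
  [[0.1,0,0],[0,0,0]],
  [[0.1,0,0],[0,0,0]],
  [[0.1,0,0],[0,0,0]],
  [[0.1,0,0],[0,0,0]],
  [[0.1,0,0],[0,0,0]],
  [[0.1,0,0],[0,0,0]],
])

```text
t: 22.28
tool_pos: [0.5262, -0.1568, 0.24]
orientation: [-1.975, -2.443, -0.0]
force: [-0.3, -2.7, -0.5]
opening: 0.0008
gripper_force: 1.1
```

```bash
python3 -c "
from h import *
feel(4)"
```

```text
t 22.48 Fstage [-0.33 -1.85] sd [0.3  0.31] Fz 0.45 xy mm [-34.695 -20.411] z 0.2401 tau [-0.467  0.044  0.005  1.141] [0.021 0.044 0.033 0.009]
```

>>> apply_moves([
  [[0.15,0,0],[0,0,0]],
  [[0.15,0,0],[0,0,0]],
  [[0.15,0,0],[0,0,0]],
  [[0.15,0,0],[0,0,0]],
  [[0.15,0,0],[0,0,0]],
  [[0.15,0,0],[0,0,0]],
  [[0.15,0,0],[0,0,0]],
  [[0.15,0,0],[0,0,0]],
  [[0.1,0,0],[0,0,0]],
  [[0.1,0,0],[0,0,0]],
  [[0.1,0,0],[0,0,0]],
])

```text
t: 23.4
tool_pos: [0.5258, -0.1553, 0.24]
orientation: [-1.975, -2.443, 0.0]
force: [0.3, -2.7, -0.1]
opening: 0.0007
gripper_force: 1.1
```

```bash
python3 -c "
from h import *
feel(3)"
```

```text
t 23.55 Fstage [-1.08 -1.68] sd [0.1  0.74] Fz 0.25 xy mm [-34.695 -18.917] z 0.24 tau [-0.451  0.076 -0.013  1.17 ] [0.012 0.008 0.026 0.006]
```

>>> apply_moves([
  [[0.1,0,0],[0,0,0]],
  [[0.1,0,0],[0,0,0]],
  [[0.1,0,0],[0,0,0]],
  [[0.1,0,0],[0,0,0]],
])

```text
t: 23.88
tool_pos: [0.5257, -0.1549, 0.24]
orientation: [-1.975, -2.443, 0.0]
force: [-0.2, -1.9, -0.1]
opening: 0.0002
gripper_force: 1.1
```

```bash
python3 -c "
from h import *
feel(3)"
```

```text
t 24.03 Fstage [-0.66 -2.62] sd [0.37 0.08] Fz -0.11 xy mm [-34.711 -18.513] z 0.24 tau [-0.482  0.05  -0.011  1.184] [0.015 0.011 0.011 0.004]
```

>>> apply_moves([
  [[0.1,0,0],[0,0,0]],
  [[0.1,0,0],[0,0,0]],
  [[0.1,0,0],[0,0,0]],
  [[0.1,0,0],[0,0,0]],
])

```text
t: 24.37
tool_pos: [0.5257, -0.1545, 0.24]
orientation: [1.975, 2.443, -0.0]
force: [-0.0, -2.4, -1.1]
opening: 0.0003
gripper_force: 1.1
```

```bash
python3 -c "
from h import *
feel(3)"
```

```text
t 24.52 Fstage [-0.79 -2.4 ] sd [0.17 0.37] Fz 0.27 xy mm [-34.712 -18.108] z 0.24 tau [-0.461  0.086 -0.006  1.194] [0.019 0.042 0.027 0.004]
```

>>> apply_moves([
  [[0.15,0,0],[0,0,0]],
  [[0.15,0,0],[0,0,0]],
  [[0.15,0,0],[0,0,0]],
  [[0,0,0],[0,0,0]],
])

```text
t: 24.85
tool_pos: [0.5256, -0.154, 0.24]
orientation: [-1.975, -2.443, -0.0]
force: [0.6, -2.3, 0.5]
opening: 0.0002
gripper_force: 1.0
```

```bash
python3 -c "
from h import *
feel(3)"
```

```text
t 25.0 Fstage [-0.87 -2.52] sd [0.21 0.69] Fz -0.1 xy mm [-34.703 -17.656] z 0.24 tau [-0.431  0.076  0.01   1.173] [0.01  0.038 0.022 0.01 ]
```

>>> apply_moves([
  [[0.15,0,0],[0,0,0]],
  [[0.15,0,0],[0,0,0]],
  [[0.15,0,0],[0,0,0]],
  [[0,0,0],[0,0,0]],
])

```text
t: 25.33
tool_pos: [0.5255, -0.1536, 0.24]
orientation: [-1.975, -2.443, 0.0]
force: [-0.3, -2.6, -0.2]
opening: 0.0003
gripper_force: 1.0
```

```bash
python3 -c "
from h import *
feel(3)"
```

```text
t 25.48 Fstage [-0.53 -2.05] sd [0.86 0.24] Fz 0.82 xy mm [-34.71  -17.223] z 0.24 tau [-0.419  0.119  0.021  1.192] [0.025 0.018 0.025 0.008]
```

>>> apply_moves([
  [[0.15,0,0],[0,0,0]],
  [[0.15,0,0],[0,0,0]],
  [[0.15,0,0],[0,0,0]],
  [[0,0,0],[0,0,0]],
])

```text
t: 25.82
tool_pos: [0.5254, -0.1532, 0.24]
orientation: [-1.975, -2.443, 0.0]
force: [-0.9, -1.8, -0.3]
opening: 0.0009
gripper_force: 1.0
```

```bash
python3 -c "
from h import *
feel(3)"
```

```text
t 25.97 Fstage [-1.31 -1.82] sd [0.16 0.23] Fz -0.21 xy mm [-34.7   -16.769] z 0.24 tau [-0.431  0.082  0.003  1.203] [0.023 0.028 0.026 0.008]
```

>>> apply_moves([
  [[0.15,0,0],[0,0,0]],
  [[0.15,0,0],[0,0,0]],
  [[0.15,0,0],[0,0,0]],
  [[0,0,0],[0,0,0]],
])

```text
t: 26.3
tool_pos: [0.5253, -0.1528, 0.2401]
orientation: [1.975, 2.443, -0.0]
force: [-0.6, -2.7, 0.3]
opening: 0.0004
gripper_force: 1.2
```

```bash
python3 -c "
from h import *
feel(3)"
```

```text
t 26.45 Fstage [-1.   -2.38] sd [0.32 0.09] Fz 0.17 xy mm [-34.704 -16.351] z 0.2401 tau [-0.552  0.094  0.028  1.473] [0.025 0.023 0.004 0.008]
```

Contact: joint torque jumped from 1.20 to 1.47, about 0.5 N on the dish. Smaller steps from here.

>>> apply_moves([
  [[0.05,0,0],[0,0,0]],
  [[0.05,0,0],[0,0,0]],
  [[0,0,0],[0,0,0]],
  [[0,0,0],[0,0,0]],
])

```text
t: 26.78
tool_pos: [0.5253, -0.1527, 0.24]
orientation: [1.975, 2.443, -0.0]
force: [-0.3, -2.6, -0.3]
opening: 0.0007
gripper_force: 1.5
```

```bash
python3 -c "
from h import *
feel(5)"
```

```text
t 27.03 Fstage [-0.81 -3.16] sd [0.31 0.64] Fz 0.28 xy mm [-34.716 -16.268] z 0.24 tau [-0.635  0.137  0.016  1.808] [0.023 0.018 0.019 0.024]
```

>>> apply_moves([
  [[0.05,0,0],[0,0,0]],
  [[0,0,0],[0,0,0]],
  [[0,0,0],[0,0,0]],
])

```text
t: 27.28
tool_pos: [0.5253, -0.1526, 0.2401]
orientation: [1.975, 2.443, -0.0]
force: [0.2, -3.3, 0.3]
opening: 0.0001
gripper_force: 1.7
```

```bash
python3 -c "
from h import *
feel(5)"
```

```text
t 27.53 Fstage [-1.43 -3.37] sd [0.25 0.54] Fz 0.01 xy mm [-34.715 -16.209] z 0.24 tau [-0.721  0.149  0.     2.039] [0.039 0.033 0.023 0.018]
```

About 1.5 N on the dish now, at roughly 0.4° of spring. I back off gently and raise the arm.

>>> apply_moves([
  [[-0.1,0,0],[0,0,0]],
  [[-0.2,0,0],[0,0,0]],
  [[-0.3,0,0],[0,0,0]],
  [[-1,0,0],[0,0,0]],
  [[-3,0,0],[0,0,0]],
  [[-5,0,0],[0,0,0]],
  [[0,0,-20],[0,0,0]],
  [[0,0,-40],[0,0,0]],
  [[-30,0,-25],[0,0,0]],
  [[-40,0,0],[0,0,0]],
  [[-40,0,0],[0,0,0]],
  [[-20,0,0],[0,0,0]],
])

```text
t: 28.53
tool_pos: [0.5549, -0.2931, 0.3263]
orientation: [1.975, 2.439, -0.001]
force: [-0.2, 0.3, -0.1]
opening: 0.0005
gripper_force: 0.0
```

>>> apply_moves([
  [[0,0,0],[0,0,0]],
  [[0,0,0],[0,0,0]],
  [[0,0,0],[0,0,0]],
])

```text
t: 28.78
tool_pos: [0.5543, -0.2886, 0.3245]
orientation: [-1.975, -2.442, -0.001]
force: [-0.0, -1.3, -0.6]
opening: 0.0006
gripper_force: 0.0
```

```bash
python3 -c "
from h import *
s=robot.read_state(); print(s['t'],s['tool_pos'],s['force'])
p,_=snap('side','s9'); q,_=snap('top','t9')
o=np.zeros((500,800,3),np.uint8); o[:500,:400]=cv2.resize(p[255:415,250:378],(400,500)); o[:360,400:]=cv2.resize(q[150:270,300:433],(400,360)); cv2.imwrite('pics/c9.png',o)"
```

```text
28.7833 [ 0.55434713 -0.28863438  0.32447642] [-0.02078854 -1.27640093 -0.56187613]
```

View pics/c9.png

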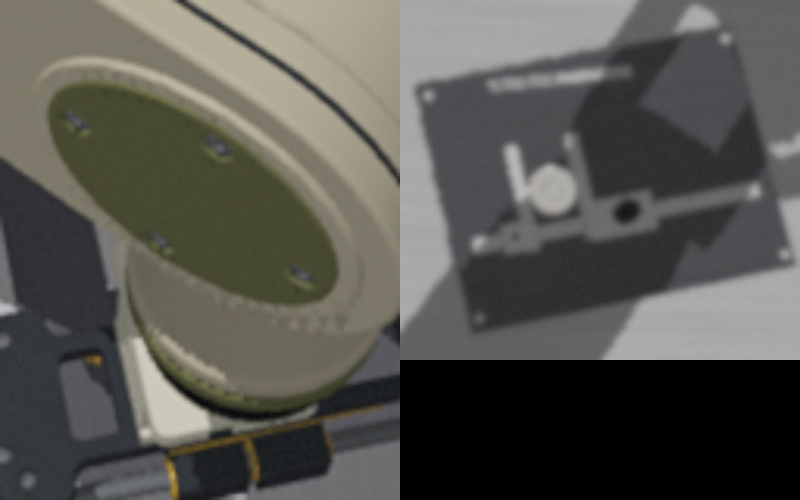

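The top crop shows the dish at about (552,190), flat and held between both jaws next to the beam, with the knob free and the tweezers in place. Handing in.

```bash
python3 -c "
from plant import robot
print(robot.close_job())"
```

```text
the job is handed in; nothing more can be done
None
```

I set the small dish flat on the stage plate beside the beam, closed the sliding jaw onto it with about 1.5 N (roughly 0.4° out of square by my estimate), withdrew the arm and handed the job in; no verdict came back.

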